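# Shut the red and blue parts drawers

### The job

Picking is finished: with the fingertips, gently push the red and the blue parts drawers fully shut, without slamming them. Leave the empty yellow drawer standing open just as it is, for refilling. Nothing is to be picked up: leave the orange coupling, the little carton and the jar where they stand.

Things in the scene. Friction and masses are not known exactly. Their poses are not given: they have to be found in the camera images.
- red_unit: Grey box holding the red drawer (full of pipe sockets): 130 mm wide (y), 200 deep (x), 80 high, fixed on a plywood board 8 mm thick, a red card on top. Origin: centre of its underside; x points to its back. The three units stand side by side about 230 mm apart, in any order, a little skewed, opening towards the robot.
- red_front (a point): Centre of the outside of the red drawer's front panel (flat, 130 mm wide, 76 mm tall, no handle), 48 mm above the bench; moves with the drawer. x axis: the way the drawer slides to shut (square to the panel, into the unit); y along the panel; z up. Shut, it lies 110 mm in front of the unit's centre.
- red_drawer (a joint): How far the red drawer stands out, in m: 0 = fully shut (panel against the box, hard stop), up to 0.12 out. It slides level and stays where it is left; 2.5 to 4 N moves it; no spring or latch.
- blue_unit: Grey box holding the blue drawer (full of bolts): 130 mm wide (y), 200 deep (x), 80 high, fixed on a plywood board 8 mm thick, a blue card on top. Origin: centre of its underside; x points to its back. The three units stand side by side about 230 mm apart, in any order, a little skewed, opening towards the robot.
- blue_front (a point): Centre of the outside of the blue drawer's front panel (flat, 130 mm wide, 76 mm tall, no handle), 48 mm above the bench; moves with the drawer. x axis: the way the drawer slides to shut (square to the panel, into the unit); y along the panel; z up. Shut, it lies 110 mm in front of the unit's centre.
- blue_drawer (a joint): How far the blue drawer stands out, in m: 0 = fully shut (panel against the box, hard stop), up to 0.12 out. It slides level and stays where it is left; 2.5 to 4 N moves it; no spring or latch.
- yellow_unit: Grey box holding the yellow drawer (empty): 130 mm wide (y), 200 deep (x), 80 high, fixed on a plywood board 8 mm thick, a yellow card on top. Origin: centre of its underside; x points to its back. The three units stand side by side about 230 mm apart, in any order, a little skewed, opening towards the robot.
- yellow_front (a point): Centre of the outside of the yellow drawer's front panel (flat, 130 mm wide, 76 mm tall, no handle), 48 mm above the bench; moves with the drawer. x axis: the way the drawer slides to shut (square to the panel, into the unit); y along the panel; z up. Shut, it lies 110 mm in front of the unit's centre.
- yellow_drawer (a joint): How far the yellow drawer stands out, in m: 0 = fully shut (panel against the box, hard stop), up to 0.12 out. It slides level and stays where it is left; 2.5 to 4 N moves it; no spring or latch.
- coupling_mid (a point): Centre, half-way up, of a loose orange pipe coupling, a ring 50 mm across and 45 mm tall standing on the bench in front of the units, opposite a gap between two of them.
- carton_mid (a point): Centre, half-way up, of a loose small cardboard carton, 50 x 45 mm and 55 mm tall, standing on the bench in front of the units, opposite a gap between two of them.
- jar_mid (a point): Centre, half-way up, of a loose white jar with green lid, 48 mm across, 60 mm tall, standing on the bench to the left of the units.

How it is judged:
At the end, for the whole second after the job is handed in: The red and the blue drawers are within 5 mm of fully shut and at rest; the yellow drawer's front is within 10 mm of where it began; coupling, carton and jar are within 15 mm of where they began (value of joint each of red_drawer, blue_drawer below 0.005 m and distance of yellow_front from where it was at the start of the episode below 0.01 m and velocity of joint red_drawer between -0.01 and 0.01 m/s and velocity of joint blue_drawer between -0.01 and 0.01 m/s and distance of each of coupling_mid, carton_mid, jar_mid from where it was at the start of the episode below 0.015 m); the robot touches nothing.
It fails at once if the red or blue drawer is slammed (moves faster than 0.4 m/s) (velocity of joint any of red_drawer, blue_drawer below -0.4 m/s or velocity of joint any of red_drawer, blue_drawer above 0.4 m/s).
It fails at once if the yellow drawer is moved by more than 10 mm (distance of yellow_front from where it was at the start of the episode above 0.01 m).
It fails at once if the coupling, carton or jar is moved or lifted by more than 15 mm (distance of any of coupling_mid, carton_mid, jar_mid from where it was at the start of the episode above 0.015 m).
It also fails if it takes over 50 s, if anything falls off the work surface, if the arm or the gripper's body presses on something with over 40 N, if the wrist force passes 120 N, or if a joint passes its speed limit or range.

### The arm

A 6-joint arm with a two-finger parallel gripper is mounted at the origin on the work surface. World frame = base frame: x ahead of the robot, y to its left, z up, the work surface at z = 0. Lengths are in m, angles in rad, forces in N, time in s.
With the tool pointing down it reaches from about 0.3 to 0.875 m from the base axis. Payload 6.4 kg.
Tool frame: the origin (TCP) lies midway between the tips of the shut fingers; the grasp point (between the pads) lies 19 mm behind it; z points along the fingers, y is the line along which they close (so a half turn about z gives the same grasp; the last joint's range is limited). The gripper opens to 85 mm and grips with 20 to 120 N. Pads are 22 mm wide; open, the fingers measure 114 mm over their backs; the gripper's body (76 mm by 85 mm) begins 54 mm behind the grasp point. The pads swing forward as they close: fully open they stand 13 mm farther back than shut.
Start: joints at [1.089, 0.181, 1.607, -0, 1.354, -0.206], TCP at [0.157, 0.553, 0.199] pointing down, gripper open.
Joint ranges: [-2.99, 2.99], [-0.89, 2.07], [0.3, 2.58], [-1.14, 4.28], [0, 2.63], [-3.12, 3.12]. Speed limits (rad/s): [2.57, 2.57, 3.01, 3.14, 3.14, 3.14].

### API

Orientations are given as a unit quaternion [w, x, y, z].
In Python, from bench import sensors, vision, ctrl gives the robot as it stands.
- The arm moves only by the tool carry_out, never from a script. Its argument "deltas" is text: rows parted by semicolons, each of 7 numbers parted by spaces: the shift along the tool's x, y, z in mm, then the turn, a rotation vector about the tool's x, y, z in rad, then the closure, from 0 (fully open) to 1 (shut). In form: tx ty tz ax ay az claw; .... A call has 1 to 12 rows; each row is the pose to reach, as a shift and turn from the pose commanded when the call began, along the tool's axes at that moment; what a row does not reach only later rows make up. A row lasts 1/8 s, in which the tool goes at most 62.5 mm and 10.7 degrees, less where a joint would pass 70% of its speed; a pose out of reach is approached as far as the arm can. A call with a gripper value outside its range is refused whole. The fingers move at their own pace and stop on an object; the grip force is fixed at half the most. Time passes only in rows, so rows that repeat a pose let the fingers close. It gives the time, the measured TCP pose, the force, the opening and the grip force at its end, in the units of the state.
- sensors.get_obs(): the state, without advancing time (a new reading comes with each control period).
- vision.camera(name): name is "side" or "top"; returns the picture (480x640x3 uint8, blue, green, red); there is no depth.
- vision.camera_model(name): a dict with "K" (3x3 intrinsics, pixels), "extrinsics" (4x4, takes a point from world to camera coordinates). Camera axes: x right, y down, z forward; pixel columns grow to the right and rows downward; lengths in m; the calibration is good to about 2 mm. A picture is of the moment at which its call begins. camera_model takes no time and is no camera call.
- ctrl.hand_in(): hands the job in; it is judged then, once.
The state is a dict: "time_s": time; "q": joint angles; "dq": joint speeds; "joint_efforts": joint torques, N m; "eef_pos": TCP position; "eef_rot": TCP orientation; "wrist_force": force on the tool from outside, world axes, zero at the start; "torque": the same for the moment, N m; "opening": opening from 0.0 (shut) to 1.0 (fully open); "grasp_force": force on a finger pad.
Only numpy, scipy, OpenCV 4.12 (cv2) and the standard library are available. Lean on these libraries where they do the work, as an engineer would, in place of code of your own. Each camera call takes 0.05 s, during which the arm holds its last target. There are 200 camera calls.

## Working session

There is one attempt and no reset: what is moved stays moved. The work goes in short steps, Python scripts to look and compute and a tool call to move; the robot and the scene stay as the last step left them, time stands still between calls to the robot, and variables do not carry over. Pictures are saved under pics/ and viewed, at most 10 in all, crops included, and the job is handed in when it is done.

Besides the shell and the picture viewer there is one more tool, called after ">>>" by a JSON object that holds its "fn" and its "kwargs". carry_out: Moves the arm, as the interface text tells. Its arguments: {"type":"object","properties":{"deltas":{"type":"string"}},"required":["deltas"]}

```bash
mkdir -p pics; python3 - <<'E'
from bench import sensors, vision, ctrl
import cv2,numpy as np
for n in("top","side"):
    cv2.imwrite(f"pics/{n}0.png",vision.camera(n)); m=vision.camera_model(n); print(n,np.round(m["K"],1).tolist(),np.round(m["extrinsics"],4).tolist())
o=sensors.get_obs();print(o["time_s"],o["eef_pos"],o["eef_rot"])
E
```

```text
top [[545.6, 0.0, 312.9], [0.0, 545.6, 233.2], [0.0, 0.0, 1.0]] [[0.0193, -0.9998, 0.0083, 0.0751], [-0.9978, -0.0198, -0.0636, 0.5941], [0.0638, -0.0071, -0.9979, 1.1512], [0.0, 0.0, 0.0, 1.0]]
side [[529.8, 0.0, 314.3], [0.0, 529.8, 236.8], [0.0, 0.0, 1.0]] [[0.9771, -0.2126, -0.0065, -0.5437], [-0.1277, -0.5618, -0.8174, 0.1568], [0.1702, 0.7995, -0.5761, 0.8141], [0.0, 0.0, 0.0, 1.0]]
0.1 [0.1563088  0.55279314 0.19817849] [-2.62898805e-04  1.37450932e-01  9.90508271e-01 -7.33355487e-04]
```

View pics/top0.png

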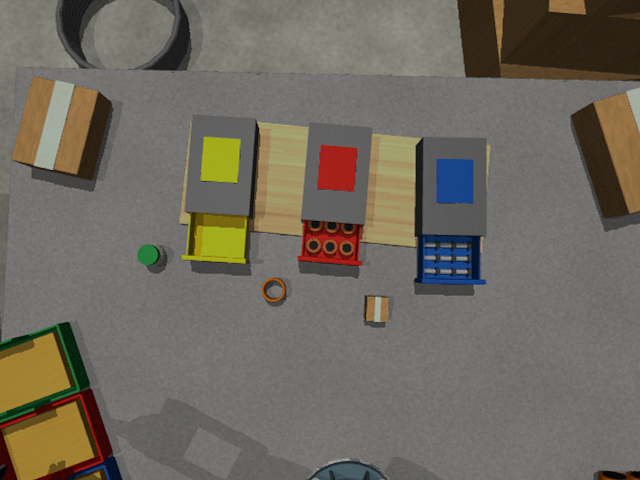

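View pics/side0.png

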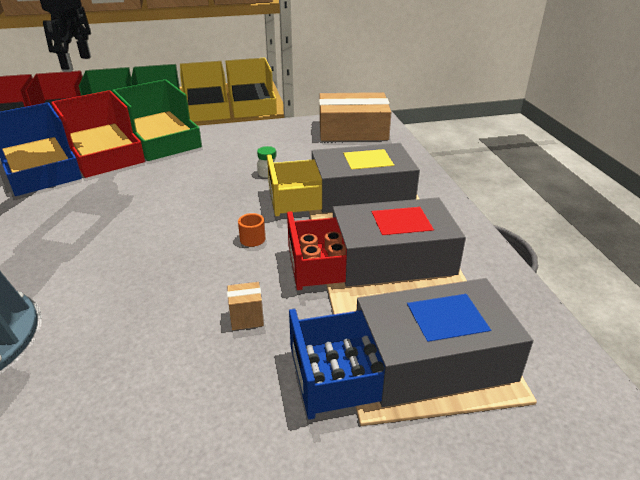

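```bash
python3 - <<'E'
import cv2
a=cv2.imread("pics/top0.png")
cv2.imwrite("pics/c1.png",cv2.resize(a[205:330,285:495],None,fx=3.8,fy=3.8,interpolation=2))
cv2.imwrite("pics/c2.png",cv2.resize(a[110:255,295:495],None,fx=4,fy=4,interpolation=2))
E
```

```text
(no output)
```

View pics/c1.png

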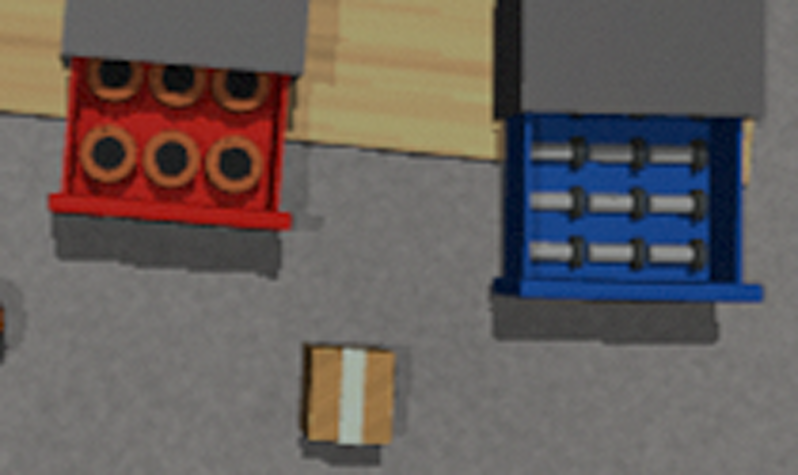

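View pics/c2.png

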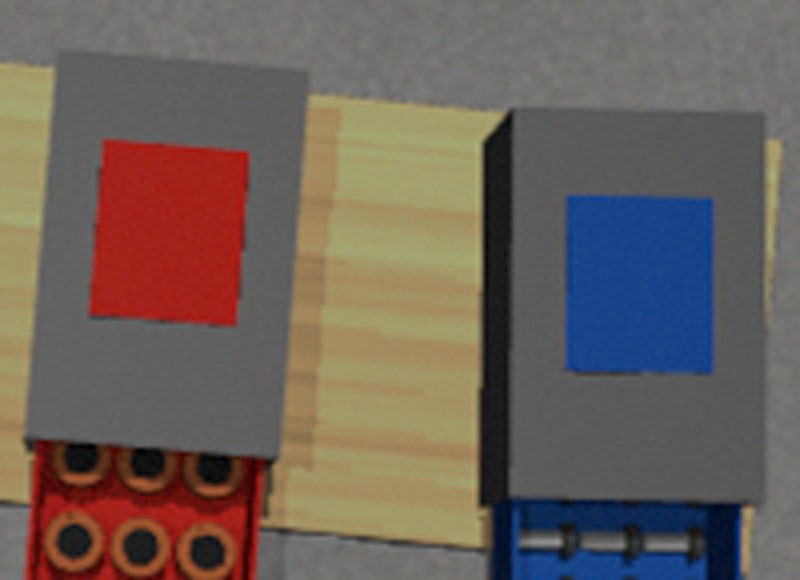

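```bash
cat > h.py <<'E'
from bench import vision
import numpy as np
def pt(n,u,v,z):
    m=vision.camera_model(n);E=np.array(m["extrinsics"]);R,t=E[:3,:3],E[:3,3];c=-R.T@t
    d=R.T@np.linalg.inv(m["K"])@[u,v,1];return c+d*(z-c[2])/d[2]
E
python3 - <<'E'
from h import *
np.set_printoptions(precision=4,suppress=True)
m=vision.camera_model("top");E=np.array(m["extrinsics"]);print("cam",-E[:3,:3].T@E[:3,3])
c1=lambda u,v:(285+u/3.8,205+v/3.8); c2=lambda u,v:(295+u/4,110+v/4)
for n,C,P in(("red",[(60,50),(308,71),(275,460),(28,438)],[(50,210),(291,229)]),("blue",[(513,108),(764,113),(764,503),(511,500)],[(520,298),(763,300)])):
    q=np.array([pt("top",*c2(*p),.088) for p in C]); p=np.array([pt("top",*c1(*k),.086) for k in P])
    ce=q.mean(0); print(n,"centre",ce,"w",np.linalg.norm(q[0]-q[1]),np.linalg.norm(q[3]-q[2]),"d",np.linalg.norm(q[0]-q[3]),np.linalg.norm(q[1]-q[2]))
    ax=(q[0]+q[1]-q[2]-q[3]);ax/=np.linalg.norm(ax)
    ay=q[0]+q[3]-q[1]-q[2]
    print(" yaw",np.arctan2(ax[1],ax[0]),np.arctan2(-ay[0],ay[1]),"panel",p[:,:2].tolist(),"w",np.linalg.norm(p[0]-p[1]),"out",-ax[:2]@(p.mean(0)-ce)[:2]-.11)
    print(" shut front",ce-.11*ax)
print("carton",[pt("top",*c1(*k),.055)[:2] for k in((310,348),(393,443))],"coupl",pt("top",274,290,.045),"yellow front",[pt("top",*k,.086)[:2] for k in((181,261),(249,263))])
E
```

```text
cam [0.5179 0.095  1.186 ]
red centre [0.7107 0.0408 0.088 ] w 0.1271478305440537 0.1252261555282496 d 0.19954230538958345 0.20016062677305554
 yaw -0.06620900547683105 -0.0666327820860573 panel [[0.5329887518947375, 0.11590011930688077], [0.525413363152706, -0.012005197475986967]] w 0.12812945241402793 out 0.07184408320022985
 shut front [0.6009 0.048  0.088 ]
blue centre [ 0.6894 -0.1986  0.088 ] w 0.12851371457368355 0.12805625717890742 d 0.20060912852748342 0.19974173357958264
 yaw 0.00024213605013563688 0.0045655914385931695 panel [[0.49129750295314745, -0.13381056027142726], [0.49270291559931056, -0.2627779881150004]] w 0.12897508530446197 out 0.08739807455808361
 shut front [ 0.5794 -0.1986  0.088 ]
carton [array([ 0.4613, -0.0262]), array([ 0.411 , -0.0719])] coupl [0.4708 0.1656 0.045 ] yellow front [array([0.5269, 0.3512]), array([0.5256, 0.2146])]
```

>>> {"fn": "carry_out", "kwargs": {"deltas": "-20 -17 0 0 0 -0.01 1; -60 -52 0 0 0 -0.03 1; -102 -88 0 0 0 -0.05 1; -146 -127 0 0 0 -0.07 1; -190 -165 0 0 0 -0.09 1; -234 -203 0 0 0 -0.11 1; -278 -241 0 0 0 -0.13 1; -322 -279 0 0 0 -0.15 1; -366 -317 0 0 0 -0.17 1; -410 -355 0 0 0 -0.19 1; -440 -381 0 0 0 -0.21 1; -452 -392 0 0 0 -0.21 1"}}

```text
time_s: 1.6
eef_pos: [0.4853, 0.0512, 0.1986]
eef_rot: [-0.0, 0.034, 0.999, 0.0]
wrist_force: [-0.5, -0.2, -0.8]
opening: -0.003
grasp_force: 0.0
```

>>> {"fn": "carry_out", "kwargs": {"deltas": "0 0 20 0 0 0 1; 0 0 55 0 0 0 1; 0 0 95 0 0 0 1; 0 0 130 0 0 0 1; 0 0 148 0 0 0 1; 0 0 153 0 0 0 1; 0 0 153 0 0 0 1"}}

```text
time_s: 2.48
eef_pos: [0.4847, 0.0535, 0.0462]
eef_rot: [-0.0, 0.033, 0.999, 0.0]
wrist_force: [-0.3, -0.2, 0.0]
opening: 0.002
grasp_force: 0.0
```

```bash
python3 - <<'E'
from bench import vision
import cv2
cv2.imwrite("pics/s1.png",cv2.resize(vision.camera("side")[120:340,180:480],None,fx=2.5,fy=2.5))
E
```

```text
(no output)
```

View pics/s1.png

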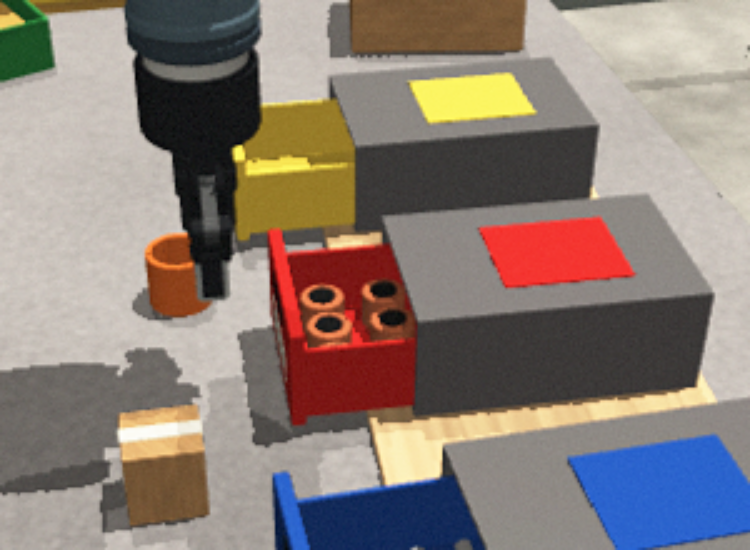

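The shut fingertips, at crop (212,290), stand clear in front of the red panel. The coupling and carton are untouched.

>>> {"fn": "carry_out", "kwargs": {"deltas": "-8 0 0 0 0 0 1; -18 0 0 0 0 0 1; -25 0 0 0 0 0 1; -31 0 0 0 0 0 1; -37 0 0 0 0 0 1; -45 0 0 0 0 0 1; -54 0 0 0 0 0 1; -63 0 0 0 0 0 1; -72 0 0 0 0 0 1; -81 0 0 0 0 0 1; -88 0 0 0 0 0 1; -93 0 0 0 0 0 1"}}

```text
time_s: 4.03
eef_pos: [0.5779, 0.0469, 0.0458]
eef_rot: [-0.0, 0.033, 0.999, 0.0]
wrist_force: [-2.7, 0.6, -1.8]
opening: 0.0
grasp_force: 1.4
```

>>> {"fn": "carry_out", "kwargs": {"deltas": "-3 0 0 0 0 0 1; -6 0 0 0 0 0 1; -8 0 0 0 0 0 1; -10 0 0 0 0 0 1; -10 0 0 0 0 0 1"}}

```text
time_s: 4.65
eef_pos: [0.5878, 0.0461, 0.0461]
eef_rot: [0.0, 0.033, 0.999, -0.0]
wrist_force: [-2.6, 1.1, -1.2]
opening: -0.004
grasp_force: 1.0
```

>>> {"fn": "carry_out", "kwargs": {"deltas": "-1 0 0 0 0 0 1; -2 0 0 0 0 0 1; -3 0 0 0 0 0 1; -4 0 0 0 0 0 1; -4 0 0 0 0 0 1"}}

```text
time_s: 5.28
eef_pos: [0.5909, 0.046, 0.0461]
eef_rot: [-0.001, 0.033, 0.999, -0.0]
wrist_force: [-5.8, 0.4, 1.9]
opening: -0.001
grasp_force: 2.9
```

>>> {"fn": "carry_out", "kwargs": {"deltas": "-1 0 0 0 0 0 1; -2 0 0 0 0 0 1; -2 0 0 0 0 0 1"}}

```text
time_s: 5.65
eef_pos: [0.5908, 0.046, 0.046]
eef_rot: [-0.003, 0.033, 0.999, -0.0]
wrist_force: [-13.3, -0.1, 8.2]
opening: 0.002
grasp_force: 6.7
```

>>> {"fn": "carry_out", "kwargs": {"deltas": "6 0 0 0 0 0 1; 25 0 0 0 0 0 1; 45 0 -10 0 0 0 1; 60 0 -40 0 0 0 1; 65 0 -80 0 0 0 1; 70 -20 -110 0 0 0 1; 80 -60 -120 0 0 -0.02 1; 90 -105 -120 0 0 -0.03 1; 100 -150 -120 0 0 -0.05 1; 112 -200 -120 0 0 -0.07 1; 122 -238 -120 0 0 -0.07 1; 128 -253 -120 0 0 -0.07 1"}}

```text
time_s: 7.15
eef_pos: [0.4493, -0.2006, 0.1667]
eef_rot: [0.001, -0.001, 1.0, -0.001]
wrist_force: [0.3, 0.5, 0.3]
opening: 0.002
grasp_force: 0.0
```

>>> {"fn": "carry_out", "kwargs": {"deltas": "0 0 25 0 0 0 1; 0 0 65 0 0 0 1; 0 0 100 0 0 0 1; 0 0 116 0 0 0 1; 0 0 120 0 0 0 1; -8 0 120 0 0 0 1; -16 0 120 0 0 0 1; -22 0 120 0 0 0 1; -28 0 120 0 0 0 1; -34 0 120 0 0 0 1; -42 0 120 0 0 0 1; -50 0 120 0 0 0 1"}}

```text
time_s: 8.65
eef_pos: [0.4994, -0.198, 0.0459]
eef_rot: [-0.0, -0.002, 1.0, 0.0]
wrist_force: [-2.3, -0.0, 1.6]
opening: -0.002
grasp_force: 1.4
```

>>> {"fn": "carry_out", "kwargs": {"deltas": "-8 0 0 0 0 0 1; -17 0 0 0 0 0 1; -26 0 0 0 0 0 1; -35 0 0 0 0 0 1; -44 0 0 0 0 0 1; -52 0 0 0 0 0 1; -58 0 0 0 0 0 1; -62 0 0 0 0 0 1; -65 0 0 0 0 0 1; -67 0 0 0 0 0 1; -67 0 0 0 0 0 1"}}

```text
time_s: 10.02
eef_pos: [0.5664, -0.1975, 0.046]
eef_rot: [0.0, -0.002, 1.0, 0.0]
wrist_force: [-1.9, -0.7, 0.9]
opening: 0.004
grasp_force: 0.5
```

>>> {"fn": "carry_out", "kwargs": {"deltas": "-1 0 0 0 0 0 1; -2 0 0 0 0 0 1; -3 0 0 0 0 0 1; -4 0 0 0 0 0 1; -5 0 0 0 0 0 1; -5 0 0 0 0 0 1"}}

```text
time_s: 10.78
eef_pos: [0.5696, -0.1975, 0.0459]
eef_rot: [-0.002, -0.002, 1.0, 0.0]
wrist_force: [-8.6, -0.2, 4.9]
opening: 0.003
grasp_force: 4.4
```

Blue is at its stop, with the force rising and no further motion. Next I back off, rise and check.

>>> {"fn": "carry_out", "kwargs": {"deltas": "6 0 0 0 0 0 1; 25 0 0 0 0 0 1; 50 0 -5 0 0 0 1; 70 0 -30 0 0 0 1; 85 0 -70 0 0 0 1; 105 0 -105 0 0 0 1; 130 0 -130 0 0 0 1; 150 0 -145 0 0 0 1; 155 0 -150 0 0 0 1; 155 0 -150 0 0 0 1; 155 0 -150 0 0 0 1"}}

```text
time_s: 12.15
eef_pos: [0.4164, -0.1981, 0.1953]
eef_rot: [-0.0, -0.002, 1.0, 0.0]
wrist_force: [0.5, 1.1, -0.8]
opening: 0.0
grasp_force: 0.0
```

```bash
python3 - <<'E'
from bench import vision
import cv2
cv2.imwrite("pics/t2.png",vision.camera("top"))
cv2.imwrite("pics/s2.png",vision.camera("side"))
E
```

```text
(no output)
```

View pics/t2.png

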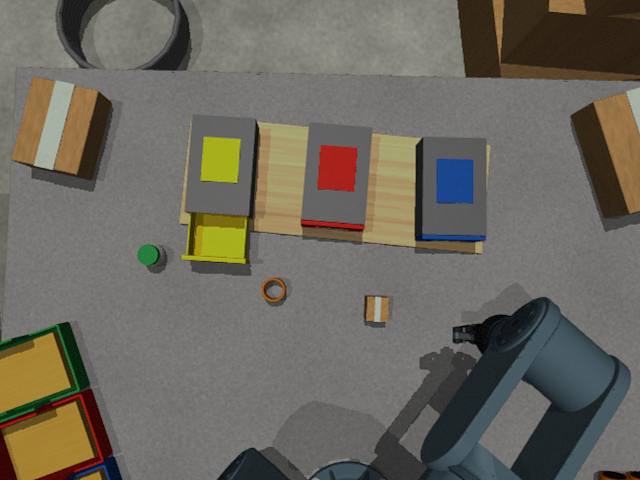

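View pics/s2.png

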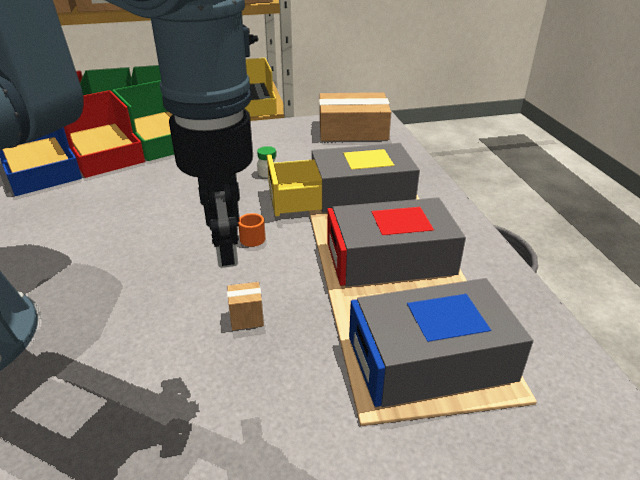

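The red drawer, at top (333,225), and the blue one, at (453,238), are flush against their boxes. The yellow front (216,261), coupling (274,290), carton (377,309) and jar (149,255) haven't moved. The arm is clear of everything.

```bash
python3 -c "
from bench import ctrl
print(ctrl.hand_in())"
```

```text
the job is handed in; nothing more can be done
None
```

The red and blue drawers are pushed gently shut against their stops, the yellow drawer and the loose items are where they began as far as the pictures show, and the job is handed in at about 12 s of the 50 s; no verdict came back.

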